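Close the balance's draught shield and tare the dish

ROBOT

A 7-joint arm with a two-finger parallel gripper is mounted at the origin on a cart in front of the work surface, level with it; the furniture and walls round the work are solid. World frame = base frame: x ahead of the robot, y to its left, z up, the work surface at z = 0. Lengths are in m, angles in rad, forces in N, time in s.
With the tool pointing down it reaches from about 0.4 to 0.85 m from the base axis. Payload 4.5 kg.
Tool frame: the origin (TCP) lies midway between the tips of the shut fingers; the grasp point (between the pads) lies 19 mm behind it (bot.grasp_offset is the distance from the TCP to the grasp point, in m); z points along the fingers, y is the direction in which the jaws open and shut (so a half turn about z gives the same grasp; the last joint's range is limited). The gripper opens to 88 mm and grips with 3 to 60 N. Pads are 18 mm wide; open, the fingers measure 123 mm over their backs; the gripper's body (75 mm by 187 mm) begins 45 mm behind the grasp point.
Start: joints at [-1.29, 0.689, -0.195, 1.565, 0.157, 0.902, -0.215], TCP at [0.153, 0.606, 0.212] pointing down, gripper open.
Joint ranges: [-3.01, 3.01], [-0.46, 2.08], [-1.47, 1.51], [0.13, 2.56], [-1, 4.14], [0.04, 2.09], [-2.66, 2.66]. Speed limits (rad/s): [2.57, 2.57, 3.14, 3.14, 3.14, 3.14, 3.14].

INTERFACE

Orientations are given as a 3x3 rotation matrix whose columns are the frame's x, y, z axes.
In Python, from bench import bot, optics gives the robot as it stands.
- The arm moves only by the shell command python3 -m crank 'ROWS'. ROWS is JSON, a list of rows, each a list of 7 numbers: the shift along the world's x, y, z in m, then the turn, a rotation vector about the world's x, y, z in rad, then the opening, from 0 (shut) to 1 (fully open). A call has 1 to 12 rows; each row is the pose to reach, as a shift and turn from the pose measured when the call began; what a row does not reach only later rows make up. A row lasts 1/8 s, in which the tool goes at most 62.5 mm and 10.7 degrees, less where a joint would pass 70% of its speed; a pose out of reach is approached as far as the arm can. A call with a gripper value outside its range is refused whole. The fingers move at their own pace and stop on an object; the grip force is fixed at half the most. Time passes only in rows, so rows that repeat a pose let the fingers close. It gives the time, the measured TCP pose, the force and the opening at its end, in the units of the state.
- bot.get_state(): the state, without advancing time (a new reading comes with each control period).
- optics.get_image(name): name is "scene" or "top" or "wrist"; returns (picture, depth): 400x640x3 uint8, red, green, blue; 400x640 float32, m along the optical axis (not along the pixel's ray), 0 where there is no reading.
- optics.get_calibration(name): a dict with "fx", "fy", "cx", "cy" (pixels), "R" (3x3) and "t" (3): a world point X has camera coordinates R X + t. Camera axes: x right, y down, z forward; pixel columns grow to the right and rows downward; lengths in m; the calibration is good to about 2 mm. A picture is of the moment at which its call begins: read the wrist's pose just before it. get_calibration takes no time and is no camera call; for the wrist camera it gives the pose at the moment of the call.
- bot.finish_job(): hands the job in, once; it reports no verdict.
The state is a dict: "t": time; "q": joint angles; "qd": joint speeds; "effort": joint torques, N m; "position": TCP position; "eef_rot": TCP orientation; "ft_force": force on the tool from outside, world axes, zero at the start; "torque": the same for the moment, N m; "finger_gap": finger opening in m.
Only numpy, scipy, OpenCV 4.12 (cv2) and the standard library are available. Lean on these libraries where they do the work, as an engineer would, in place of code of your own. Each camera call takes 0.05 s, during which the arm holds its last target.

TASK

An empty petri dish stands on the pan of the small laboratory balance, ready for weighing. With the fingertips, gently push the sliding lid of the draught shield fully shut by its finger rib, and only then reach into the round well on the keypad and press the sunken tare key fully down for a moment, then let it come back up. Push only, without pinching the rib or picking anything up; leave the small square power key alone, and disturb neither the dish nor the things standing around the balance.

Things in the scene. Friction and masses are not known exactly. Their poses are not given: they have to be found in the camera images.
- balance: white laboratory balance, firmly in place; housing 252 (x) x 170 (y) x 56 mm. Origin on the table under it; its own x points from keypad (front) to weighing chamber (rear), y to its left, z up; front edge at x = -147, rear at +105 mm. In front a grey keypad (flat top at z = 55.5 mm) with two sunken wells, then a low display hood up to z = 63 mm at x = -78 to -42 mm
- pan_centre (a point): centre of the top of the round steel pan, 94 mm across, 65 mm above the table, at x = +35 mm in the balance's frame, inside the clear draught shield. The shield reaches from x = -33 to +103 mm and is 145 mm wide; its grey side rails top out 125 mm above the table
- shield_lid (a joint): opening of the shield's lid in m: 0 = fully shut, 0.080 = fully open. The lid is a clear plate, 132 x 130 mm, its upper face 121.5 mm above the table; it slides level along the balance's x, opening to the rear (+x), shutting towards the keypad (-x) against a firm stop. It stays where it is left and takes about 1 N to slide
- lid_rib (a point): centre of the top edge of the upright grey finger rib near the lid's front edge, 143.5 mm above the table; moves with the lid. The rib is 8 mm thick (balance's x), 80 mm long (y) and stands 22 mm above the plate; its root has a 4 mm high foot strip reaching 11 mm behind and 7 mm before its middle. Shut, it lies at x = -19 mm in the balance's frame
- tare_key (a joint): travel of the tare key in m: 0 = up, 0.005 = fully down; springs back by itself; about 1.2 N to start it and 4.2 N at the bottom
- tare_key_top (a point): centre of the upper face of the tare key, 43 mm above the table when up; moves with the key. A round light cap, 33 mm across, sunk 12.5 mm below the keypad's surface in a round well 43 mm across with upright walls; the left, larger well seen from the front, at x = -112, y = +34 mm in the balance's frame
- power_key (a joint): travel of the power key in m: 0 = up, 0.005 = fully down; to be left alone
- power_key_top (a point): centre of the upper face of the power key: a square light cap, 16 mm wide, sunk equally deep in a square well 21 mm wide; the right one of the two wells seen from the front, at x = -112, y = -46 mm in the balance's frame
- petri_dish: empty clear dish, 68 mm across and 18 mm high, loose on the balance's pan inside the shield; origin at the centre of its underside
- tally_counter: bystander: grey hand tally counter lying on the table, 52 x 71 x 28 mm; origin at the centre of its underside
- sticky_notes: bystander: block of sticky notes, 51 x 51 x 20 mm; origin at the centre of its underside
- jar_0: bystander: small jar with a white cap, 47 mm across and 56 mm high; origin at the centre of its underside
Not all that is in view belongs to the job. There is more than one size of the petri_dish; the one meant has the size given above.

How it is judged:
By the outcome, as a careful person would: the job done as asked, in the order asked, and still so for the second after the job is handed in, with the robot touching nothing.
It also fails if it takes over 42 s, if anything falls off the work surface, if the arm or the gripper's body presses on something with over 40 N, if the wrist force passes 120 N, or if a joint passes its speed limit or range.

## Working session

There is one attempt and no reset: what is moved stays moved. The work goes in short steps, Python scripts to look and compute and a shell command to move; the robot and the scene stay as the last step left them, time stands still between calls to the robot, and variables do not carry over. Pictures are saved under pics/ and viewed, and the job is handed in when it is done.

```bash
mkdir -p pics
python3 - <<'E'
from bench import bot, optics
import cv2,numpy as np
s=bot.get_state();print(s['t'],s['position'],s['eef_rot'],s['finger_gap'])
for n in("scene","top"):
    p,d=optics.get_image(n);cv2.imwrite(f'pics/{n}0.png',p[:,:,::-1]);np.savez(f'pics/{n}0.npz',p=p,d=d)
    c=optics.get_calibration(n);print(n,c)
E
```

```text
0.0 [0.15258925 0.60538749 0.21082183] [[-9.69720930e-01  2.44215534e-01 -3.02449081e-04]
 [ 2.44215678e-01  9.69719284e-01 -1.79216373e-03]
 [-1.44383516e-04 -1.81176149e-03 -9.99998348e-01]] 0.0882012133895664
scene {'fx': 400.38096893233364, 'fy': 400.38096893233364, 'cx': 321.5448727499804, 'cy': 196.93392002238028, 'R': array([[ 0.5554639 , -0.83141559, -0.01442155],
       [-0.63836721, -0.41524729, -0.64811804],
       [ 0.53286693,  0.36921242, -0.76140333]]), 't': array([-0.22461771,  0.46778845,  0.61245695])}
top {'fx': 413.6951342619165, 'fy': 413.6951342619165, 'cx': 320.0292222303662, 'cy': 200.4438167052535, 'R': array([[ 0.00393348, -0.99998503,  0.00380293],
       [-0.97733706, -0.00464925, -0.21163804],
       [ 0.21165255, -0.00288427, -0.97734072]]), 't': array([0.09222367, 0.60435373, 1.04163334])}
```

View pics/scene0.png

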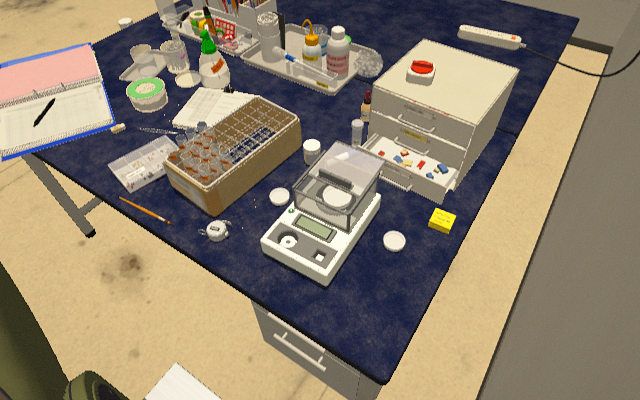

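View pics/top0.png

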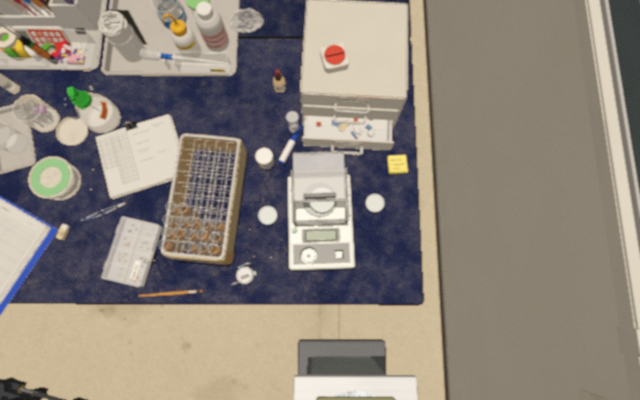

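Run:
```python
import cv2,numpy as np
t=cv2.imread('pics/top0.png')[135:280,240:420];cv2.imwrite('pics/topc.png',cv2.resize(t,None,fx=4,fy=4,interpolation=cv2.INTER_CUBIC))
t=cv2.imread('pics/scene0.png')[130:290,250:410];cv2.imwrite('pics/scenec.png',cv2.resize(t,None,fx=3.75,fy=3.75,interpolation=cv2.INTER_CUBIC))
```

```text
(no output)
```

View pics/topc.png

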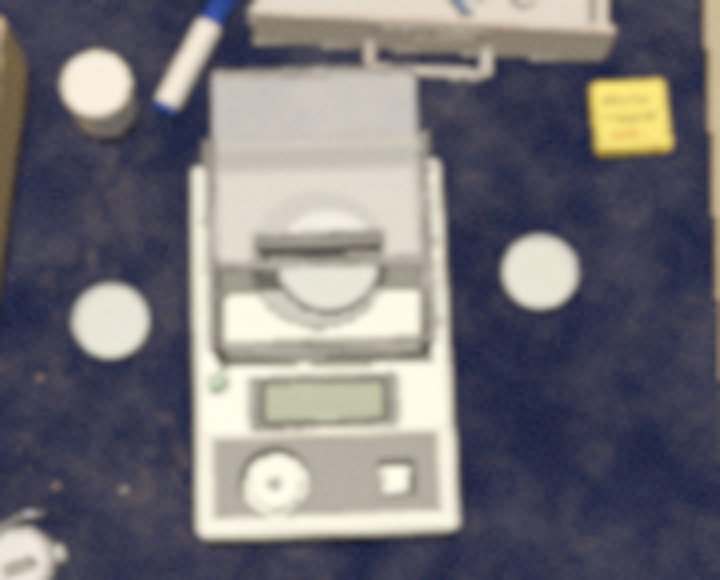

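View pics/scenec.png

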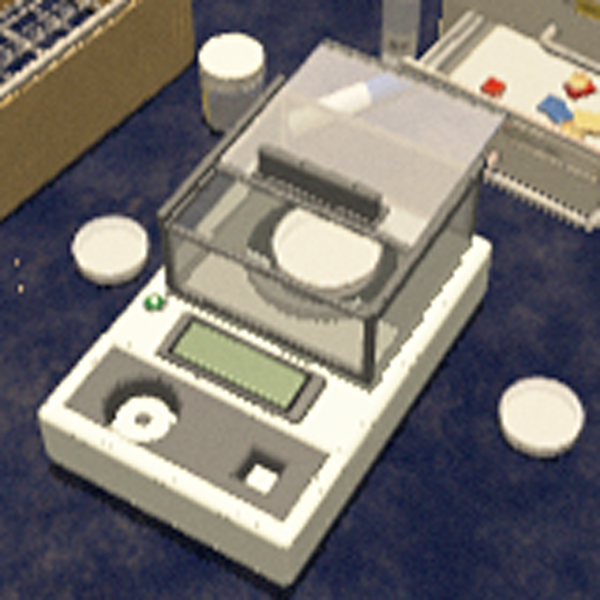

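```bash
cat > h.py <<'E'
import numpy as np
def cast(c,u,v,z):
    d=c['R'].T@np.array([(u-c['cx'])/c['fx'],(v-c['cy'])/c['fy'],1]);o=-c['R'].T@c['t']
    return o+d*(z-o[2])/d[2]
def proj(c,X):
    x=c['R']@X+c['t'];return c['fx']*x[0]/x[2]+c['cx'],c['fy']*x[1]/x[2]+c['cy']
E
python3 - <<'E'
from bench import bot, optics
import numpy as np
from h import *
ct=optics.get_calibration('top');cs=optics.get_calibration('scene')
T=lambda a,b,z:cast(ct,a/4+240-.4,b/4+135-.4,z).round(4)
S=lambda a,b,z:cast(cs,a/3.75+250-.4,b/3.75+130-.4,z).round(4)
for n,k,a,b,z in [('tare','T',275,484,.043),('tare','S',142,418,.043),('pow','T',395,479,.043),('pow','S',264,476,.043),
 ('fl','T',196,535,.054),('fr','T',460,526,.054),('fl','S',44,412,.054),('fr','S',290,553,.054),('rr','S',490,245,.054),
 ('ribL','T',257,237,.1435),('ribR','T',382,234,.1435),('ribL','S',260,149,.1435),('ribR','S',386,196,.1435),
 ('lidrL','T',212,72,.1215),('lidrR','T',415,70,.1215),
 ('notes','T',630,117,.02),('jar','T',97,82,.056)]:
  print(n,k,(T if k=='T' else S)(a,b,z))
E
```

```text
tare T [0.4589 0.1251 0.043 ]
tare S [0.4582 0.1242 0.043 ]
pow T [0.4625 0.0456 0.043 ]
pow S [0.4644 0.0433 0.043 ]
fl T [0.4247 0.176  0.054 ]
fr T [0.4313 0.0039 0.054 ]
fl S [0.4252 0.1685 0.054 ]
fr S [0.4267 0.0011 0.054 ]
rr S [0.6756 0.015  0.054 ]
ribL T [0.6034 0.1354 0.1435]
ribR T [0.6057 0.0577 0.1435]
ribL S [0.5952 0.1318 0.1435]
ribR S [0.6032 0.0518 0.1435]
lidrL T [0.7184 0.1668 0.1215]
lidrR T [0.7205 0.0349 0.1215]
notes T [ 0.721  -0.1238  0.02  ]
jar T [0.733  0.2503 0.056 ]
```

```bash
python3 -m crank '[[0.02,-0.02,0.04,0,0,0,0],[0.06,-0.06,0.05,0,0,0.05,0],[0.10,-0.10,0.05,0,0,0.1,0],[0.14,-0.14,0.05,0,0,0.15,0],[0.18,-0.18,0.05,0,0,0.2,0],[0.22,-0.22,0.05,0,0,0.25,0],[0.26,-0.26,0.05,0,0,0.3,0],[0.30,-0.30,0.05,0,0,0.3,0],[0.34,-0.34,0.05,0,0,0.3,0],[0.38,-0.38,0.05,0,0,0.3,0],[0.42,-0.42,0.05,0,0,0.3,0],[0.45,-0.46,0.05,0,0,0.3,0]]'
```

```text
t: 1.6
position: [0.6038, 0.1436, 0.2604]
eef_rot: [[-0.999, -0.052, -0.0], [-0.052, 0.999, -0.002], [0.0, -0.002, -1.0]]
ft_force: [0.3, 0.5, -0.0]
finger_gap: 0.0002
```

Run:
```python
from bench import bot, optics
import cv2,numpy as np
for n in("scene","wrist"):
    c=optics.get_calibration(n);p,d=optics.get_image(n);cv2.imwrite(f'pics/{n}1.png',p[:,:,::-1]);np.savez(f'pics/{n}1.npz',p=p,d=d,**c)
```

```text
(no output)
```

View pics/scene1.png

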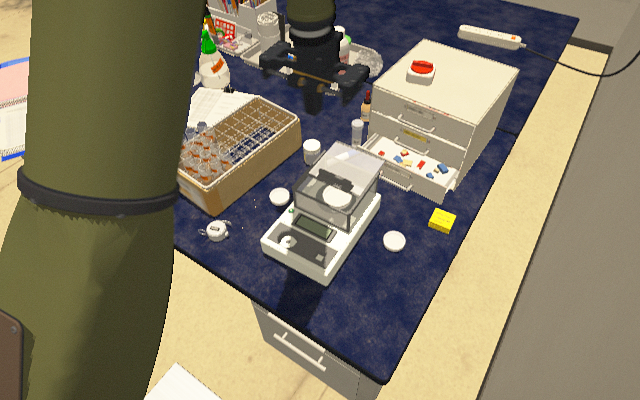

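View pics/wrist1.png

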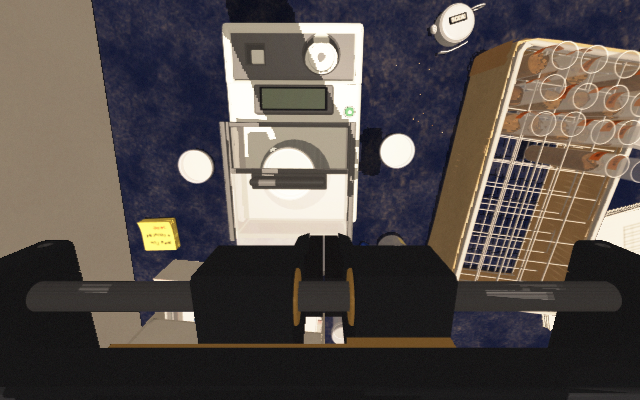

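Run:
```python
import cv2
t=cv2.imread('pics/wrist1.png')[10:260,190:390];cv2.imwrite('pics/wc1.png',cv2.resize(t,None,fx=3,fy=3,interpolation=cv2.INTER_CUBIC)[:600])
t=cv2.imread('pics/scene1.png')[30:230,240:440];cv2.imwrite('pics/sc1.png',cv2.resize(t,None,fx=3,fy=3,interpolation=cv2.INTER_CUBIC))
```

```text
(no output)
```

View pics/wc1.png

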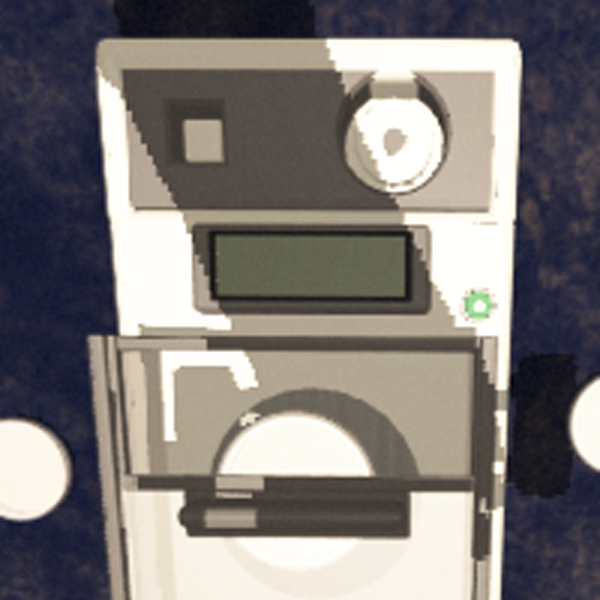

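View pics/sc1.png

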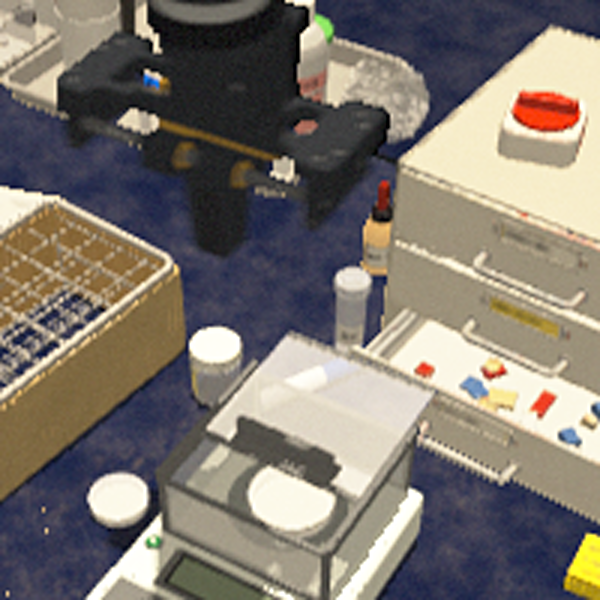

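Run:
```python
import numpy as np
from h import *
c=dict(np.load('pics/wrist1.npz'))
print(c['R'].round(3),-c['R'].T@c['t'],c['fx'],c['cx'],c['cy'])
W=lambda a,b,z:cast(c,a/3+190-.4,b/3+10-.4,z).round(4)
for n,a,b,z in [('tare',394,140,.043),('pow',205,141,.043),('fl',519,42,.055),('fr',98,42,.055),('ribR',184,517,.1435),('ribL',409,517,.1435),('lidfR',125,482,.1215),('lidfL',475,482,.1215),('shieldfrontR',118,342,.122),('L',475,342,.122)]:print(n,W(a,b,z))
d=c['d']
for u,v in [(260,182),(285,182),(310,183),(310,50),(258,56),(280,56)]: 
  z=d[v,u];X=c['R'].T@(np.array([(u-c['cx'])/c['fx']*z,(v-c['cy'])/c['fy']*z,z])-c['t']);print(u,v,X.round(4))
for v in range(166,196): 
  z=d[v,300];X=c['R'].T@(np.array([(300-c['cx'])/c['fx']*z,(v-c['cy'])/c['fy']*z,z])-c['t']);print(v,X.round(3),c['p'][v,300])
```

```text
[[-0.042  0.999 -0.009]
 [ 0.963  0.043  0.268]
 [ 0.268  0.003 -0.963]] [0.53980752 0.13274804 0.43257537] 282.47434953136315 323.36868107322687 202.4328522605108
tare [0.4586 0.1229 0.043 ]
pow [0.4621 0.044  0.043 ]
fl [0.4242 0.1709 0.055 ]
fr [0.4307 0.0052 0.055 ]
ribR [0.6014 0.0571 0.1435]
ribL [0.598  0.1353 0.1435]
lidfR [0.5938 0.0299 0.1215]
lidfL [0.5882 0.1593 0.1215]
shieldfrontR [0.5438 0.0298 0.122 ]
L [0.5385 0.156  0.122 ]
260 182 [0.6012 0.0664 0.1425]
285 182 [0.6001 0.0926 0.1426]
310 183 [0.5997 0.1188 0.1441]
310 50 [0.4518 0.109  0.042 ]
258 56 [0.4616 0.0442 0.0435]
280 56 [0.4634 0.074  0.0578]
166 [0.591 0.103 0.084] [253 251 244]
167 [0.593 0.103 0.083] [252 250 241]
168 [0.588 0.106 0.119] [202 190 171]
169 [0.589 0.106 0.121] [78 72 66]
170 [0.59  0.106 0.122] [78 71 66]
171 [0.591 0.106 0.121] [77 71 65]
172 [0.592 0.106 0.122] [78 71 64]
173 [0.594 0.106 0.121] [69 63 57]
174 [0.594 0.107 0.125] [74 69 63]
175 [0.595 0.107 0.124] [78 70 65]
176 [0.596 0.107 0.125] [71 65 59]
177 [0.596 0.107 0.13 ] [65 60 56]
178 [0.597 0.108 0.136] [66 59 55]
179 [0.597 0.108 0.141] [67 59 56]
180 [0.597 0.108 0.143] [72 65 57]
181 [0.598 0.108 0.144] [78 71 64]
182 [0.599 0.108 0.143] [87 81 75]
183 [0.6   0.108 0.143] [80 72 66]
184 [0.601 0.108 0.144] [70 65 59]
185 [0.603 0.108 0.143] [73 66 59]
186 [0.604 0.108 0.141] [68 62 56]
187 [0.609 0.107 0.125] [76 68 63]
188 [0.61  0.107 0.125] [93 84 76]
189 [0.611 0.107 0.125] [219 206 186]
190 [0.613 0.107 0.121] [254 254 250]
191 [0.614 0.107 0.122] [255 254 250]
192 [0.615 0.107 0.122] [254 254 250]
193 [0.616 0.107 0.122] [254 252 246]
194 [0.618 0.107 0.121] [254 253 247]
195 [0.619 0.107 0.121] [255 254 250]
```

```bash
python3 -m crank '[[0.012,-0.023,0,0,0,0,0],[0.023,-0.046,-0.01,0,0,0,0],[0.023,-0.046,-0.04,0,0,0,0],[0.023,-0.046,-0.07,0,0,0,0],[0.023,-0.046,-0.1,0,0,0,0],[0.023,-0.046,-0.115,0,0,0,0],[0.023,-0.046,-0.125,0,0,0,0],[0.023,-0.046,-0.129,0,0,0,0],[0.023,-0.046,-0.129,0,0,0,0]]'
python3 - <<'E'
from bench import bot, optics
import cv2,numpy as np
for n in("scene","wrist"):
    c=optics.get_calibration(n);p,d=optics.get_image(n);np.savez(f'pics/{n}2.npz',p=p,d=d,**c)
    q=p[130:250,260:420] if n=='scene' else p[0:400]
    cv2.imwrite(f'pics/{n}2.png',cv2.resize(q[:,:,::-1],None,fx=4 if n=='scene' else 1,fy=4 if n=='scene' else 1))
E
```

```text
t: 2.82
position: [0.6294, 0.0914, 0.1313]
eef_rot: [[-0.999, -0.042, 0.002], [-0.042, 0.999, -0.007], [-0.002, -0.007, -1.0]]
ft_force: [-0.7, -0.4, -0.2]
finger_gap: 0.0002
```

View pics/scene2.png

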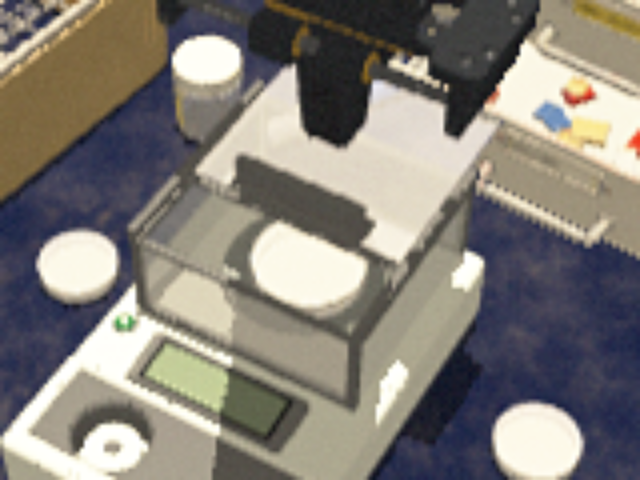

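View pics/wrist2.png

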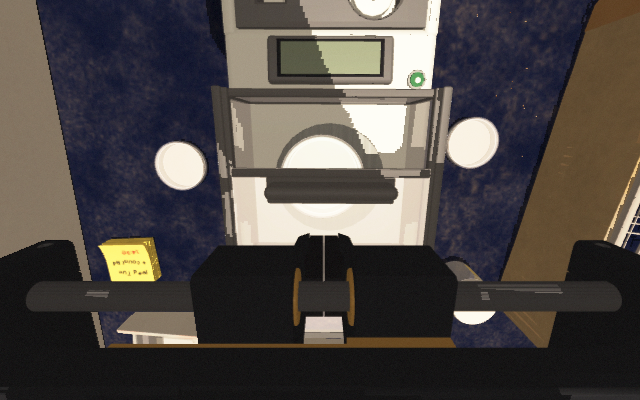

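```bash
python3 -m crank '[[-0.004,0.004,0,0,0,0,0],[-0.008,0.005,0,0,0,0,0],[-0.013,0.005,0,0,0,0,0],[-0.018,0.005,0,0,0,0,0],[-0.023,0.005,0,0,0,0,0],[-0.028,0.005,0,0,0,0,0],[-0.033,0.005,0,0,0,0,0],[-0.038,0.004,0,0,0,0,0],[-0.043,0.004,0,0,0,0,0],[-0.047,0.004,0,0,0,0,0]]'
python3 - <<'E'
from bench import bot, optics
import cv2,numpy as np
for n in("scene","wrist"):
    c=optics.get_calibration(n);p,d=optics.get_image(n);np.savez(f'pics/{n}3.npz',p=p,d=d,**c)
    q=p[130:250,260:420] if n=='scene' else p[0:300,180:460]
    f=4 if n=='scene' else 2
    cv2.imwrite(f'pics/{n}3.png',cv2.resize(q[:,:,::-1],None,fx=f,fy=f))
E
```

```text
t: 4.18
position: [0.5823, 0.0954, 0.1316]
eef_rot: [[-0.999, -0.042, 0.003], [-0.042, 0.999, -0.007], [-0.003, -0.007, -1.0]]
ft_force: [0.4, -0.1, 1.0]
finger_gap: 0.0008
```

View pics/scene3.png

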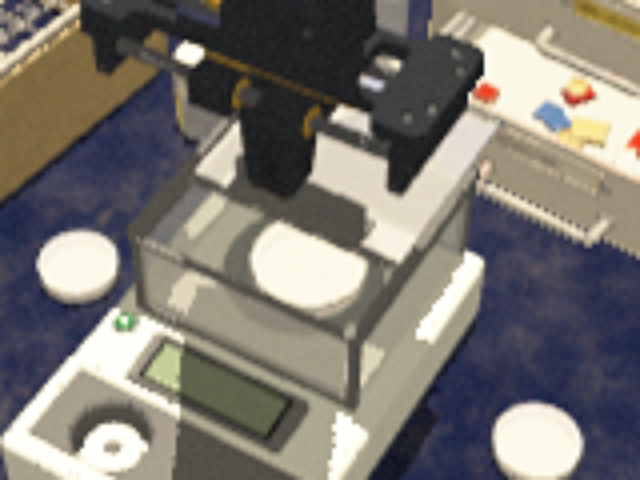

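View pics/wrist3.png

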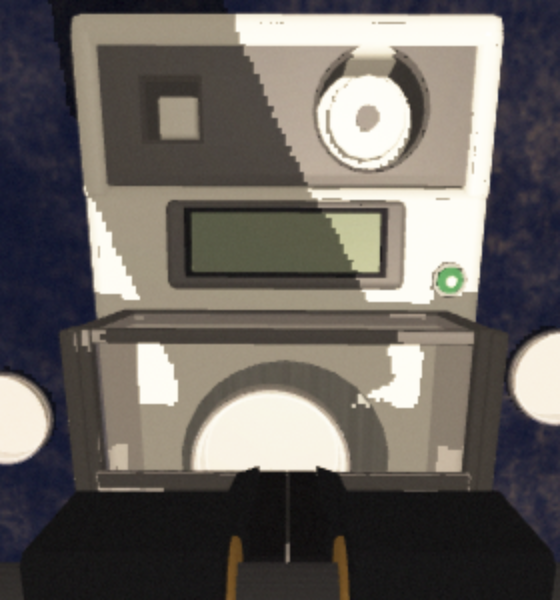

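Run:
```python
import numpy as np
from h import *
from bench import bot,optics
c=dict(np.load('pics/scene3.npz'));s=bot.get_state();print(s['position'],s['ft_force'])
f=lambda X:((np.array(proj(c,X))-[260,130])*4).round()
print(f(s['position']),'rib ends L/R at .600',f(np.array([.598,.1353,.1435])),f(np.array([.6014,.0571,.1435])))
print('rib if pushed', f(np.array([.567,.1335,.1435])),f(np.array([.5704,.055,.1435])))
d0=np.load('pics/scene2.npz');
for (a,b) in [(285,185),(285,175),(270,150),(350,220),(330,215)]:
  u,v=260+a//4,130+b//4
  for D in (d0['d'],c['d']):
    z=D[v,u];print((a,b),(c['R'].T@(np.array([(u-c['cx'])/c['fx']*z,(v-c['cy'])/c['fy']*z,z])-c['t'])).round(4))
w=dict(np.load('pics/wrist3.npz'))
W=lambda a,b,z:cast(w,a/2+180-.25,b/2-.25,z).round(4)
print(W(100,480,.1215),W(470,480,.1215),W(368,118,.043))
for (a,b) in [(110,484),(120,484),(455,484),(455,488),(200,484)]:
  u,v=180+a//2,b//2;z=w['d'][v,u];print((a,b),(w['R'].T@(np.array([(u-w['cx'])/w['fx']*z,(v-w['cy'])/w['fy']*z,z])-w['t'])).round(4))
```

```text
[0.58210199 0.09545281 0.13161588] [ 0.58859529 -0.79869503 -0.2609342 ]
[279. 214.] rib ends L/R at .600 [233. 152.] [360. 205.]
rib if pushed [204. 188.] [332. 244.]
(285, 185) [0.5949 0.1004 0.1408]
(285, 185) [0.5714 0.0853 0.1704]
(285, 175) [0.601  0.1044 0.1424]
(285, 175) [0.572  0.0858 0.1784]
(270, 150) [0.6265 0.1315 0.1243]
(270, 150) [0.5759 0.098  0.1856]
(350, 220) [0.5979 0.0618 0.1325]
(350, 220) [0.5968 0.0612 0.1338]
(330, 215) [0.597  0.0737 0.1325]
(330, 215) [0.5967 0.0735 0.133 ]
[0.594  0.0301 0.1215] [0.5882 0.1589 0.1215] [0.4591 0.1233 0.043 ]
(110, 484) [0.5952 0.0339 0.1222]
(120, 484) [0.5954 0.0372 0.1215]
(455, 484) [0.5135 0.0934 0.3043]
(455, 488) [0.5911 0.1535 0.1228]
(200, 484) [0.5936 0.0654 0.1227]
```

Run:
```python
import numpy as np
from h import *
for k in ('2','3'):
  c=dict(np.load(f'pics/scene{k}.npz')) 
  d=c['d'];v,u=np.mgrid[0:400,0:640]
  P=np.stack([(u-c['cx'])/c['fx']*d,(v-c['cy'])/c['fy']*d,d],-1)-c['t'];P=P@c['R']
  print(k)
  u0=260+(285 if k=='3' else 335)//4
  for vv in range(145,185): print(vv,P[vv,u0].round(3),c['p'][vv,u0])
```

```text
2
145 [0.595 0.073 0.243] [32 35 33]
146 [0.595 0.074 0.24 ] [27 34 31]
147 [0.594 0.073 0.239] [37 37 38]
148 [0.595 0.073 0.236] [32 34 38]
149 [0.594 0.073 0.234] [37 36 33]
150 [0.597 0.074 0.228] [34 35 38]
151 [0.621 0.088 0.2  ] [35 30 30]
152 [0.619 0.087 0.199] [30 29 33]
153 [0.619 0.087 0.197] [31 30 24]
154 [0.618 0.086 0.194] [32 33 30]
155 [0.622 0.088 0.187] [25 26 30]
156 [0.619 0.087 0.187] [29 29 33]
157 [0.621 0.087 0.183] [30 28 28]
158 [0.62  0.087 0.181] [31 28 32]
159 [0.62  0.087 0.178] [20 25 26]
160 [0.621 0.087 0.174] [33 28 29]
161 [0.622 0.088 0.17 ] [27 22 29]
162 [0.62  0.086 0.17 ] [29 28 30]
163 [0.619 0.086 0.168] [33 31 35]
164 [0.62  0.087 0.163] [29 23 25]
165 [0.619 0.085 0.162] [17 17 18]
166 [0.652 0.105 0.12 ] [144 136 126]
167 [0.647 0.102 0.123] [219 206 188]
168 [0.644 0.1   0.123] [229 217 198]
169 [0.643 0.099 0.122] [225 214 198]
170 [0.64  0.098 0.122] [227 219 201]
171 [0.637 0.096 0.123] [224 218 198]
172 [0.633 0.093 0.124] [224 216 200]
173 [0.632 0.092 0.122] [224 214 198]
174 [0.628 0.09  0.123] [224 213 194]
175 [0.626 0.089 0.12
[... 1042 characters left out ...]

165 [0.548 0.071 0.23 ] [31 29 33]
166 [0.571 0.085 0.2  ] [37 37 43]
167 [0.571 0.085 0.197] [35 33 34]
168 [0.571 0.086 0.193] [38 36 38]
169 [0.573 0.086 0.189] [34 36 36]
170 [0.571 0.085 0.188] [34 35 35]
171 [0.571 0.085 0.185] [31 33 34]
172 [0.572 0.086 0.182] [35 37 35]
173 [0.572 0.086 0.178] [25 35 30]
174 [0.57  0.085 0.178] [35 32 38]
175 [0.571 0.085 0.173] [39 42 41]
176 [0.571 0.085 0.17 ] [23 26 28]
177 [0.571 0.085 0.168] [39 38 39]
178 [0.571 0.085 0.164] [30 29 31]
179 [0.572 0.086 0.161] [48 48 43]
180 [0.595 0.101 0.128] [72 70 60]
181 [0.594 0.1   0.126] [85 83 73]
182 [0.592 0.099 0.125] [86 82 75]
183 [0.59  0.097 0.125] [83 79 73]
184 [0.589 0.097 0.123] [83 80 72]
```

Run:
```python
import numpy as np
from h import *
from bench import bot
print(bot.grasp_offset,[a for a in dir(bot) if a[0]!='_'])
for k,u0s in (('1',(308,312,315)),('2',(340,343,346)),('3',(326,329,332))):
  c=dict(np.load(f'pics/scene{k}.npz')) 
  if 'R' not in c: print('no')
  d=c['d'];v,u=np.mgrid[0:400,0:640]
  P=np.stack([(u-c['cx'])/c['fx']*d,(v-c['cy'])/c['fy']*d,d],-1)-c['t'];P=P@c['R']
  for u0 in u0s:
    col=c['p'][:,u0].sum(-1)
    vs=[vv for vv in range(70,185) if col[vv]<140 and P[vv,u0,2]>.145]
    print(k,u0,vs[-1],P[vs[-1],u0].round(3),P[vs[-2],u0].round(3))
```

```text
0.0187 ['PlanningError', 'finish_job', 'get_state', 'grasp_offset']
1 308 113 [0.594 0.153 0.287] [0.592 0.151 0.291]
1 312 113 [0.595 0.144 0.29 ] [0.595 0.144 0.293]
1 315 115 [0.595 0.137 0.288] [0.593 0.136 0.292]
2 340 163 [0.62  0.094 0.162] [0.618 0.093 0.168]
2 343 165 [0.619 0.085 0.162] [0.62  0.087 0.163]
2 346 165 [0.617 0.078 0.168] [0.619 0.078 0.169]
3 326 176 [0.573 0.099 0.161] [0.573 0.099 0.164]
3 329 178 [0.573 0.091 0.159] [0.572 0.091 0.163]
3 332 178 [0.571 0.083 0.166] [0.572 0.083 0.168]
```

```bash
python3 -m crank '[[0,0,0.02,0,0,0,0],[0.02,0.001,0.02,0,0,0,0],[0.04,0.002,0.02,0,0,0,0],[0.049,0.002,0.015,0,0,0,0],[0.049,0.002,0.005,0,0,0,0],[0.049,0.002,-0.005,0,0,0,0],[0.049,0.002,-0.013,0,0,0,0],[0.049,0.002,-0.020,0,0,0,0],[0.049,0.002,-0.024,0,0,0,0],[0.049,0.002,-0.024,0,0,0,0]]'
python3 - <<'E'
from bench import bot, optics
import cv2,numpy as np
for n in("scene","wrist"):
    c=optics.get_calibration(n);p,d=optics.get_image(n);np.savez(f'pics/{n}4.npz',p=p,d=d,**c)
    q=p[130:250,260:420] if n=='scene' else p[0:300,180:460]
    f=4 if n=='scene' else 2
    cv2.imwrite(f'pics/{n}4.png',cv2.resize(q[:,:,::-1],None,fx=f,fy=f))
E
```

```text
t: 5.52
position: [0.6309, 0.0974, 0.1074]
eef_rot: [[-0.999, -0.043, 0.002], [-0.043, 0.999, -0.007], [-0.002, -0.007, -1.0]]
ft_force: [-0.6, 0.2, 0.1]
finger_gap: 0.0005
```

View pics/scene4.png

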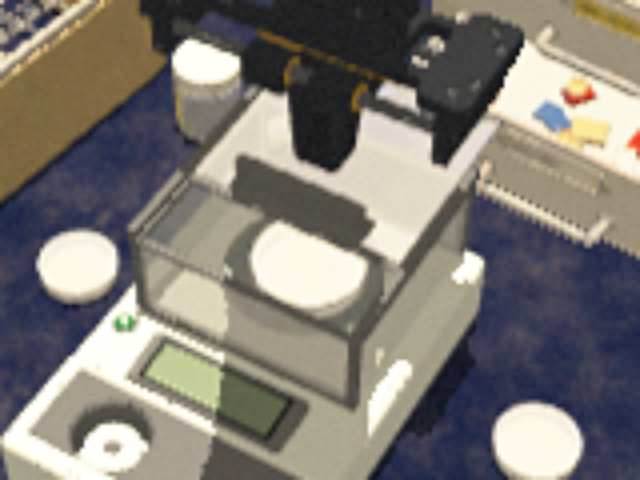

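View pics/wrist4.png

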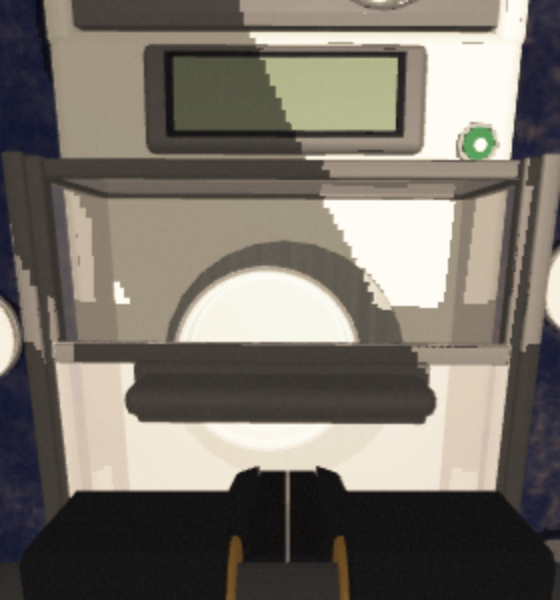

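```bash
python3 -m crank '[[0,0,-0.002,0,0,0,0],[0,0,-0.004,0,0,0,0],[-0.004,0,-0.004,0,0,0,0],[-0.008,0,-0.004,0,0,0,0],[-0.012,0,-0.004,0,0,0,0],[-0.016,-0.001,-0.004,0,0,0,0],[-0.020,-0.001,-0.004,0,0,0,0],[-0.024,-0.001,-0.004,0,0,0,0],[-0.028,-0.001,-0.004,0,0,0,0]]'
python3 - <<'E'
from bench import bot, optics
import cv2,numpy as np
for n in("scene","wrist"):
    c=optics.get_calibration(n);p,d=optics.get_image(n);np.savez(f'pics/{n}5.npz',p=p,d=d,**c)
    q=p[130:250,260:420] if n=='scene' else p[0:300,180:460]
    f=4 if n=='scene' else 2
    cv2.imwrite(f'pics/{n}5.png',cv2.resize(q[:,:,::-1],None,fx=f,fy=f))
E
```

```text
t: 6.75
position: [0.6033, 0.0961, 0.104]
eef_rot: [[-0.999, -0.042, 0.003], [-0.042, 0.999, -0.007], [-0.003, -0.007, -1.0]]
ft_force: [0.8, 0.1, -0.2]
finger_gap: 0.0002
```

View pics/scene5.png

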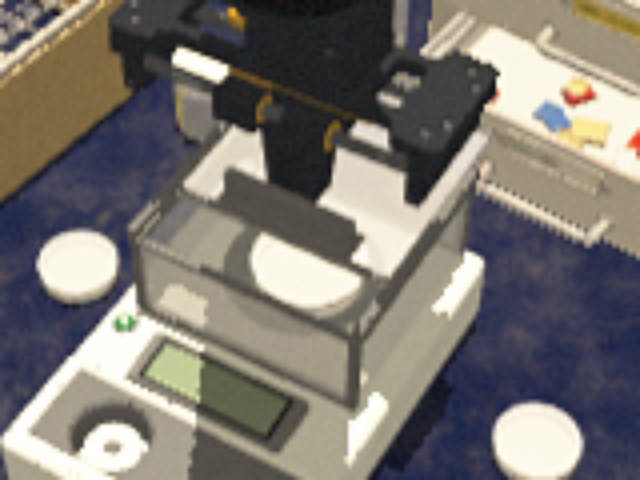

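View pics/wrist5.png

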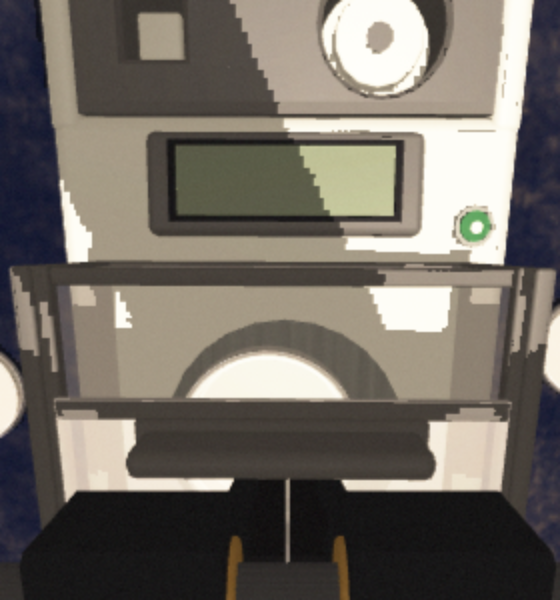

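```bash
python3 -m crank '[[-0.004,0,0,0,0,0,0],[-0.008,0,0,0,0,0,0],[-0.012,-0.001,0,0,0,0,0],[-0.016,-0.001,0,0,0,0,0],[-0.020,-0.001,0,0,0,0,0],[-0.024,-0.001,0,0,0,0,0],[-0.027,-0.001,0,0,0,0,0],[-0.030,-0.001,0,0,0,0,0]]'
python3 -m crank '[[-0.0015,0,0,0,0,0,0],[-0.003,0,0,0,0,0,0],[-0.004,0,0,0,0,0,0]]'
```

```text
t: 7.85
position: [0.5725, 0.0952, 0.1039]
eef_rot: [[-0.999, -0.042, 0.002], [-0.043, 0.999, -0.007], [-0.002, -0.007, -1.0]]
ft_force: [1.8, 0.2, 0.8]
finger_gap: 0.0004
t: 8.22
position: [0.5685, 0.095, 0.1039]
eef_rot: [[-0.999, -0.042, 0.002], [-0.042, 0.999, -0.007], [-0.002, -0.007, -1.0]]
ft_force: [1.7, -0.4, 0.5]
finger_gap: 0.0006
```

```bash
python3 -m crank '[[-0.001,0,0,0,0,0,0],[-0.002,0,0,0,0,0,0]]'; python3 -m crank '[[-0.001,0,0,0,0,0,0],[-0.002,0,0,0,0,0,0]]'
python3 - <<'E'
from bench import bot, optics
import cv2,numpy as np
for n in("scene","wrist"):
    c=optics.get_calibration(n);p,d=optics.get_image(n);np.savez(f'pics/{n}6.npz',p=p,d=d,**c)
    q=p[130:250,260:420] if n=='scene' else p[0:300,180:460]
    f=4 if n=='scene' else 2
    cv2.imwrite(f'pics/{n}6.png',cv2.resize(q[:,:,::-1],None,fx=f,fy=f))
E
```

```text
t: 8.48
position: [0.5675, 0.095, 0.104]
eef_rot: [[-0.999, -0.042, 0.004], [-0.042, 0.999, -0.007], [-0.004, -0.007, -1.0]]
ft_force: [3.9, -0.2, -3.6]
finger_gap: 0.0007
t: 8.72
position: [0.5676, 0.095, 0.1041]
eef_rot: [[-0.999, -0.042, 0.008], [-0.042, 0.999, -0.006], [-0.008, -0.007, -1.0]]
ft_force: [8.5, -0.9, -5.7]
finger_gap: 0.0003
```

View pics/scene6.png

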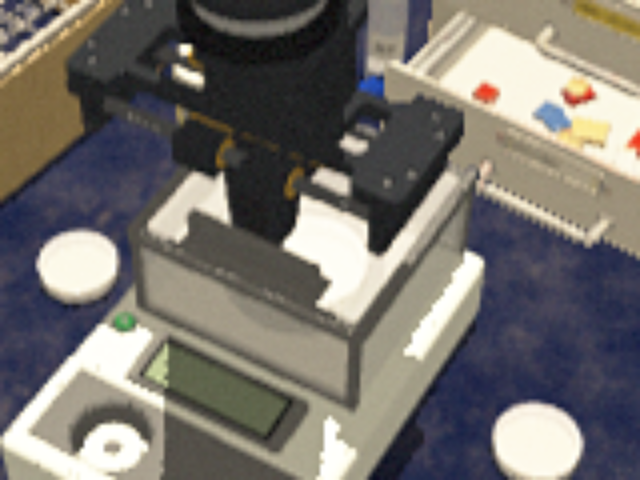

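View pics/wrist6.png

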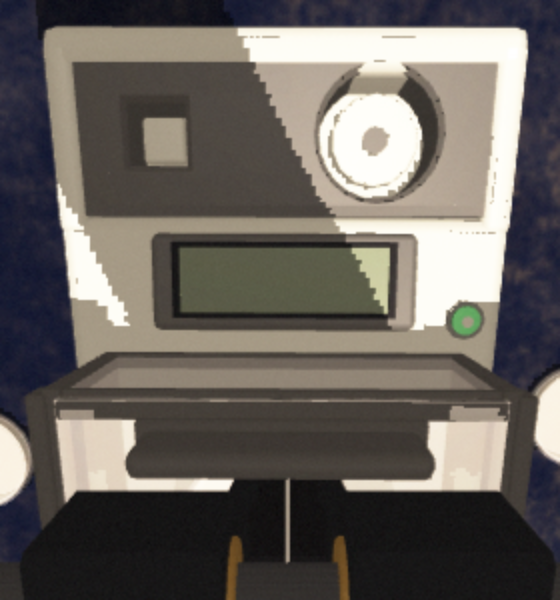

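```bash
python3 -m crank '[[0.006,0,0,0,0,0,0],[0.012,0,0.01,0,0,0,0],[0.012,0,0.05,0,0,0,0],[0.012,0,0.09,0,0,0,0],[0,0.02,0.10,0,0,0,0],[-0.03,0.05,0.10,0,0,0,0.5],[-0.07,0.07,0.10,0,0,0,1],[-0.10,0.08,0.10,0,0,0,1],[-0.111,0.081,0.09,0,0,0,1],[-0.111,0.081,0.08,0,0,0,1],[-0.111,0.081,0.07,0,0,0,1],[-0.111,0.081,0.07,0,0,0,1]]'
python3 - <<'E'
from bench import bot, optics
import cv2,numpy as np
for n in("scene","wrist","top"):
    c=optics.get_calibration(n);p,d=optics.get_image(n);np.savez(f'pics/{n}7.npz',p=p,d=d,**c)
    q=p[110:290,230:410] if n=='scene' else p
    f=3.3 if n=='scene' else 1
    cv2.imwrite(f'pics/{n}7.png',cv2.resize(q[:,:,::-1],None,fx=f,fy=f))
E
```

```text
t: 10.32
position: [0.4565, 0.1756, 0.1731]
eef_rot: [[-0.999, -0.041, 0.006], [-0.041, 0.999, -0.007], [-0.006, -0.007, -1.0]]
ft_force: [-0.6, -0.5, 0.0]
finger_gap: 0.0683
```

View pics/scene7.png

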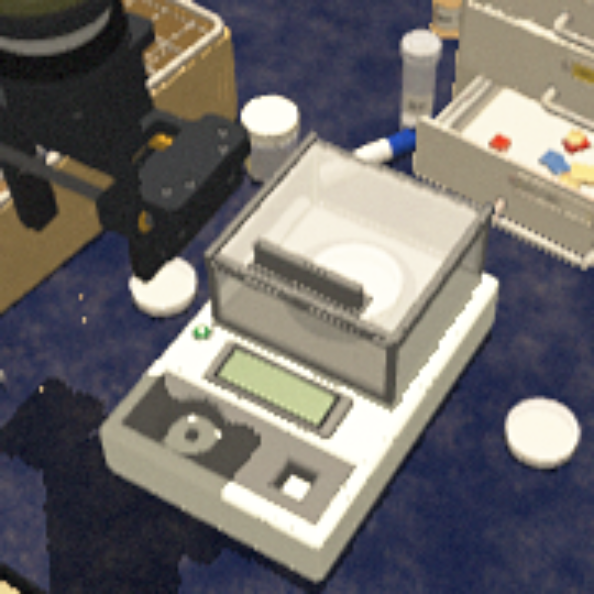

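View pics/wrist7.png

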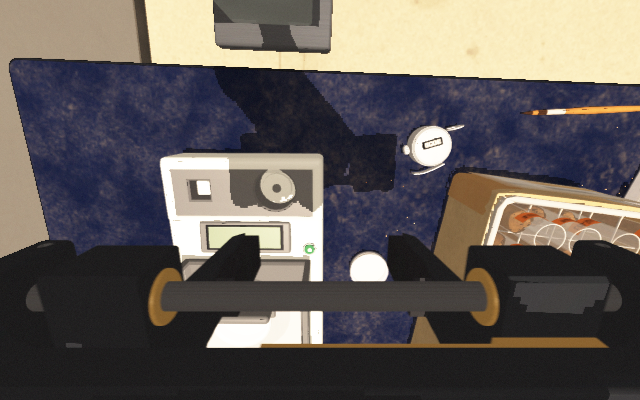

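View pics/top7.png

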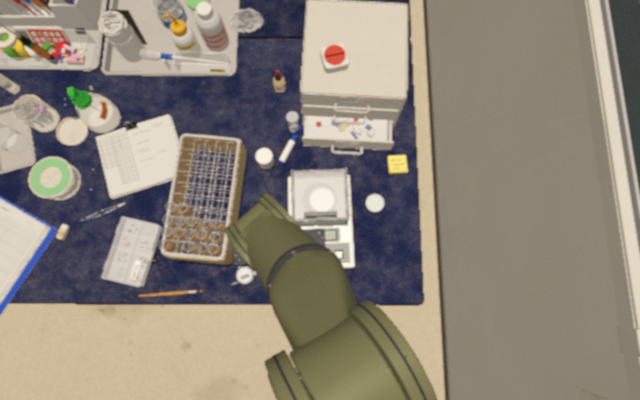

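Run:
```python
import numpy as np
from h import *
c=dict(np.load('pics/scene7.npz'));d=c['d'];v,u=np.mgrid[0:400,0:640]
P=(np.stack([(u-c['cx'])/c['fx']*d,(v-c['cy'])/c['fy']*d,d],-1)-c['t'])@c['R']
# rack: from initial
z=np.load('pics/scene0.npz');P0=(np.stack([(u-c['cx'])/c['fx']*z['d'],(v-c['cy'])/c['fy']*z['d'],z['d']],-1)-c['t'])@c['R']
m=(P0[...,2]>.03)&(P0[...,0]>.35)&(P0[...,0]<.65)&(P0[...,1]>.19)&(P0[...,1]<.5)&(z['d']>0)
Q=P0[m]
for x in np.arange(.38,.65,.04):
  q=Q[(Q[:,0]>x)&(Q[:,0]<x+.04)]
  if len(q)>5: print(round(x,2),len(q),'ymin',np.percentile(q[:,1],[0,2,5]).round(3),'zmax',q[:,2].max().round(3),'z for y<.3',q[q[:,1]<.3][:,2].max() if (q[:,1]<.3).any() else None)
# tip of right finger
for uu in (268,270,272,274,276,278):
  col=c['p'][:,uu].sum(-1).astype(int);vs=[w for w in range(150,200) if col[w]<140 and P[w,uu,2]>.1]
  if vs: print(uu,vs[-1],P[vs[-1],uu].round(3),P[vs[-2],uu].round(3))
w=dict(np.load('pics/wrist7.npz'));print('tare',cast(w,276.5,188,.043),'pow',cast(w,201,188,.043))
# lid
print('rib wrist',[cast(w,a,b,.1435).round(4) for a,b in((213,320),(270,318))])
t=dict(np.load('pics/top7.npz'));print('rib top',[cast(t,a,b,.1435).round(4) for a,b in((304,213),(337,213))])
```

```text
0.38 7 ymin [0.282 0.283 0.284] zmax 0.032 z for y<.3 0.031727922646315646
0.42 1215 ymin [0.329 0.331 0.332] zmax 0.142 z for y<.3 None
0.46 1521 ymin [0.327 0.329 0.33 ] zmax 0.142 z for y<.3 None
0.5 1217 ymin [0.322 0.325 0.325] zmax 0.142 z for y<.3 None
0.54 679 ymin [0.319 0.32  0.321] zmax 0.141 z for y<.3 None
0.58 468 ymin [0.316 0.316 0.317] zmax 0.139 z for y<.3 None
0.62 512 ymin [0.312 0.313 0.314] zmax 0.105 z for y<.3 None
268 181 [0.424 0.117 0.271] [0.424 0.117 0.273]
270 191 [0.447 0.14  0.208] [0.448 0.14  0.211]
272 193 [0.448 0.137 0.204] [0.449 0.137 0.206]
274 194 [0.448 0.132 0.204] [0.447 0.13  0.21 ]
276 193 [0.45  0.128 0.207] [0.45  0.128 0.211]
278 190 [0.456 0.128 0.21 ] [0.457 0.128 0.212]
tare [0.45893045 0.12312338 0.043     ] pow [0.46243961 0.03990851 0.043     ]
rib wrist [array([0.5521, 0.0857, 0.1435]), array([0.5479, 0.134 , 0.1435])]
rib top [array([0.555 , 0.1344, 0.1435]), array([0.5554, 0.0532, 0.1435])]
```

Run:
```python
import numpy as np
v,u=np.mgrid[0:400,0:640]
for k,us,lo,tz in (('4',(366,369,372,375,380),195,.1074),('5',(362,365,368,372,378),195,.104)):
  c=dict(np.load(f'pics/scene{k}.npz'));d=c['d']
  P=(np.stack([(u-c['cx'])/c['fx']*d,(v-c['cy'])/c['fy']*d,d],-1)-c['t'])@c['R']
  for uu in us:
    col=c['p'][:,uu].sum(-1).astype(int);vs=[w for w in range(130,lo) if col[w]<150 and P[w,uu,2]>.15]
    if vs: print(k,uu,vs[-1],P[vs[-1],uu].round(3),P[vs[-3],uu].round(3),'rel',(P[vs[-1],uu,2]-tz).round(3))
```

```text
4 366 156 [0.6   0.025 0.235] [0.647 0.051 0.236] rel 0.128
4 369 170 [0.599 0.015 0.204] [0.599 0.016 0.211] rel 0.096
4 372 168 [0.604 0.012 0.206] [0.605 0.012 0.211] rel 0.099
4 375 164 [0.618 0.012 0.205] [0.603 0.006 0.227] rel 0.098
4 380 158 [0.641 0.013 0.203] [0.625 0.007 0.225] rel 0.096
5 362 179 [0.572 0.015 0.202] [0.572 0.016 0.207] rel 0.098
5 365 179 [0.575 0.01  0.202] [0.575 0.011 0.207] rel 0.098
5 368 175 [0.589 0.012 0.2  ] [0.572 0.004 0.225] rel 0.096
5 372 169 [0.604 0.011 0.204] [0.585 0.003 0.23 ] rel 0.1
5 378 162 [0.633 0.013 0.198] [0.618 0.007 0.22 ] rel 0.094
```

```bash
python3 -m crank '[[0,0.001,-0.02,0,0,0,1],[0,0.001,-0.05,0,0,0,1],[0,0.001,-0.08,0,0,0,1],[0,0.001,-0.10,0,0,0,1],[0,0.001,-0.112,0,0,0,1],[0,0.001,-0.112,0,0,0,1]]'
python3 - <<'E'
from bench import bot, optics
import cv2,numpy as np
for n in("scene","wrist"):
    c=optics.get_calibration(n);p,d=optics.get_image(n);np.savez(f'pics/{n}8.npz',p=p,d=d,**c)
    q=p[170:290,230:390] if n=='scene' else p[100:320,140:460]
    f=4 if n=='scene' else 2
    cv2.imwrite(f'pics/{n}8.png',cv2.resize(q[:,:,::-1],None,fx=f,fy=f))
E
```

```text
t: 11.22
position: [0.457, 0.1769, 0.0618]
eef_rot: [[-0.999, -0.041, 0.008], [-0.041, 0.999, -0.006], [-0.007, -0.007, -1.0]]
ft_force: [0.4, 0.2, 0.1]
finger_gap: 0.088
```

View pics/scene8.png

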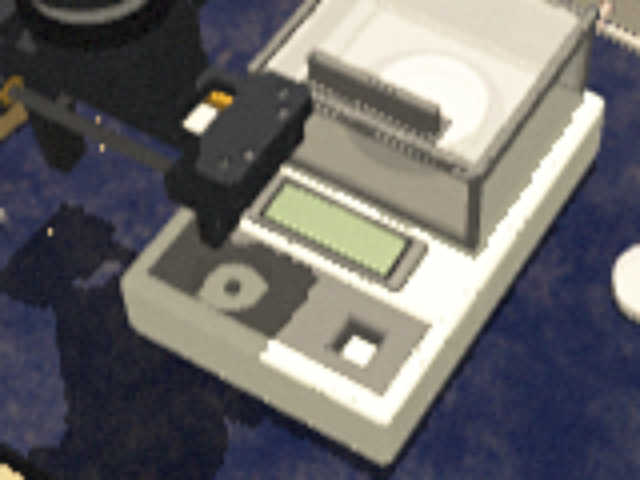

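View pics/wrist8.png

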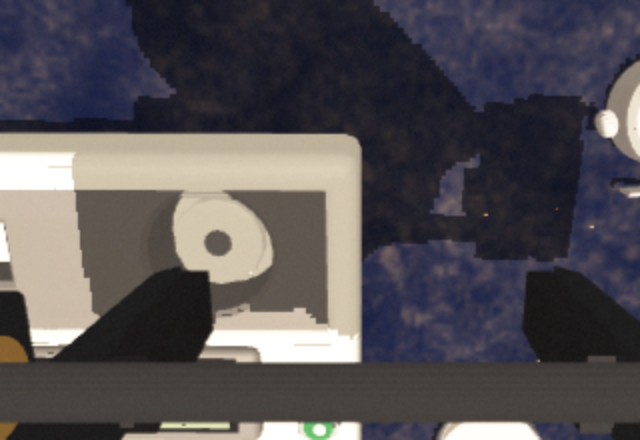

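Run:
```python
import numpy as np
from h import *
w=dict(np.load('pics/wrist8.npz'));d=w['d']
W=lambda a,b,z:cast(w,a/2+140-.25,b/2+100-.25,z).round(4)
for z in (.086,.091): print(W(182,271,z),W(209,271,z),W(526,271,z),W(562,271,z))
print('tare',W(218,242,.043))
v,u=np.mgrid[0:400,0:640]
P=(np.stack([(u-w['cx'])/w['fx']*d,(v-w['cy'])/w['fy']*d,d],-1)-w['t'])@w['R']
for uu in (233,236,239,242,244):
  print(uu,[P[r,uu].round(3).tolist() for r in (236,238,242,248,256)])
c=dict(np.load('pics/scene8.npz'));d=c['d'];P=(np.stack([(u-c['cx'])/c['fx']*d,(v-c['cy'])/c['fy']*d,d],-1)-c['t'])@c['R']
for uu in range(278,293,2):
  col=c['p'][:,uu].sum(-1).astype(int);vs=[r for r in range(200,245) if col[r]<150 and P[r,uu,2]>.07]
  if vs: print(uu,vs[-1],P[vs[-1],uu].round(3))
```

```text
[0.4517 0.1242 0.086 ] [0.4514 0.1318 0.086 ] [0.4475 0.2214 0.086 ] [0.4471 0.2315 0.086 ]
[0.4496 0.1259 0.091 ] [0.4492 0.1333 0.091 ] [0.4455 0.2198 0.091 ] [0.4451 0.2296 0.091 ]
tare [0.4583 0.123  0.043 ]
233 [[0.45, 0.127, 0.091], [0.45, 0.128, 0.094], [0.45, 0.13, 0.099], [0.449, 0.132, 0.107], [0.453, 0.132, 0.109]]
236 [[0.45, 0.129, 0.091], [0.45, 0.13, 0.094], [0.45, 0.131, 0.098], [0.451, 0.133, 0.104], [0.454, 0.133, 0.106]]
239 [[0.45, 0.13, 0.09], [0.45, 0.131, 0.094], [0.45, 0.133, 0.098], [0.453, 0.133, 0.099], [0.457, 0.133, 0.101]]
242 [[0.45, 0.132, 0.091], [0.45, 0.133, 0.093], [0.452, 0.133, 0.094], [0.455, 0.133, 0.095], [0.459, 0.133, 0.097]]
244 [[0.45, 0.133, 0.089], [0.451, 0.133, 0.09], [0.453, 0.133, 0.092], [0.457, 0.133, 0.092], [0.461, 0.133, 0.092]]
278 221 [0.425 0.11  0.162]
280 229 [0.449 0.132 0.093]
282 230 [0.447 0.125 0.096]
284 231 [0.448 0.121 0.095]
286 229 [0.454 0.119 0.097]
288 226 [0.461 0.12  0.098]
290 222 [0.437 0.091 0.159]
292 220 [0.445 0.092 0.157]
```

```bash
python3 -m crank '[[0,-0.005,-0.005,0,0,0,1],[0,-0.005,-0.02,0,0,0,1],[0,-0.005,-0.032,0,0,0,1],[0,-0.005,-0.04,0,0,0,1],[0,-0.005,-0.042,0,0,0,1],[0,-0.005,-0.042,0,0,0,1]]'
python3 -m crank '[[0,0,-0.002,0,0,0,1],[0,0,-0.004,0,0,0,1],[0,0,-0.006,0,0,0,1]]'
python3 - <<'E'
from bench import bot, optics
import cv2,numpy as np
for n in("scene","wrist"):
    c=optics.get_calibration(n);p,d=optics.get_image(n);np.savez(f'pics/{n}9.npz',p=p,d=d,**c)
    q=p[170:290,230:390] if n=='scene' else p[100:320,140:460]
    f=4 if n=='scene' else 2
    cv2.imwrite(f'pics/{n}9.png',cv2.resize(q[:,:,::-1],None,fx=f,fy=f))
E
```

```text
t: 12.08
position: [0.4576, 0.1722, 0.0207]
eef_rot: [[-0.999, -0.041, 0.009], [-0.041, 0.999, -0.006], [-0.009, -0.006, -1.0]]
ft_force: [-0.6, 0.8, 0.3]
finger_gap: 0.0881
t: 12.45
position: [0.4577, 0.1722, 0.0147]
eef_rot: [[-0.999, -0.041, 0.01], [-0.041, 0.999, -0.006], [-0.009, -0.006, -1.0]]
ft_force: [0.2, -0.5, 1.5]
finger_gap: 0.0884
```

View pics/scene9.png

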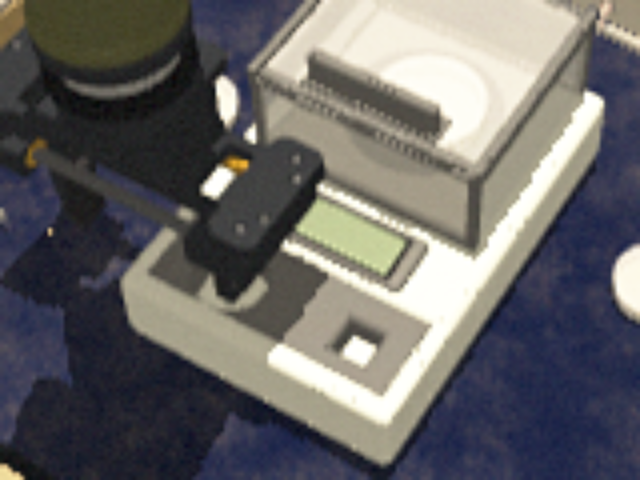

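View pics/wrist9.png

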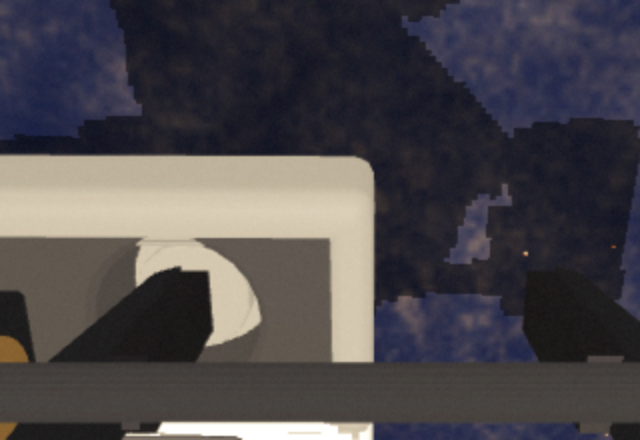

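```bash
python3 -m crank '[[0,0,-0.0015,0,0,0,1],[0,0,-0.003,0,0,0,1],[0,0,-0.0045,0,0,0,1]]'; python3 -m crank '[[0,0,-0.001,0,0,0,1],[0,0,-0.001,0,0,0,1]]';python3 -m crank '[[0,0,-0.001,0,0,0,1],[0,0,-0.001,0,0,0,1]]'
```

```text
t: 12.92
position: [0.4577, 0.1722, 0.0106]
eef_rot: [[-0.999, -0.041, 0.01], [-0.041, 0.999, -0.006], [-0.01, -0.006, -1.0]]
ft_force: [-2.4, 1.6, 21.1]
finger_gap: 0.0882
t: 13.18
position: [0.4578, 0.1722, 0.0108]
eef_rot: [[-0.999, -0.041, 0.011], [-0.041, 0.999, -0.006], [-0.01, -0.006, -1.0]]
ft_force: [-1.9, 1.8, 16.1]
finger_gap: 0.0878
t: 13.42
position: [0.4578, 0.1722, 0.0108]
eef_rot: [[-0.999, -0.041, 0.011], [-0.041, 0.999, -0.006], [-0.011, -0.007, -1.0]]
ft_force: [-1.1, 1.3, 14.8]
finger_gap: 0.0882
```

```bash
python3 -m crank '[[0,0,0.003,0,0,0,1],[0,0,0.01,0,0,0,1],[0,0,0.03,0,0,0,1],[0,0,0.06,0,0,0,1],[-0.02,0.03,0.11,0,0,0,1],[-0.02,0.08,0.15,0,0,0,1],[-0.02,0.13,0.17,0,0,0,1],[-0.02,0.16,0.17,0,0,0,1],[-0.02,0.16,0.17,0,0,0,1]]'
python3 - <<'E'
from bench import bot, optics
import cv2,numpy as np
from h import *
v,u=np.mgrid[0:400,0:640]
for n in("scene","wrist","top"):
    c=optics.get_calibration(n);p,d=optics.get_image(n);np.savez(f'pics/{n}10.npz',p=p,d=d,**c)
    q=p[110:290,230:410] if n=='scene' else p
    f=3.3 if n=='scene' else 1
    cv2.imwrite(f'pics/{n}10.png',cv2.resize(q[:,:,::-1],None,fx=f,fy=f))
    P=(np.stack([(u-c['cx'])/c['fx']*d,(v-c['cy'])/c['fy']*d,d],-1)-c['t'])@c['R']
    for N,X in(('tare',(.4585,.1235,.043)),('pow',(.4625,.0435,.043))):
        m=(np.hypot(P[...,0]-X[0],P[...,1]-X[1])<(.010 if N=='tare' else .005))&(d>0)&(P[...,2]<.06)
        print(n,N,m.sum(),np.median(P[m][:,2]) if m.any() else None)
E
```

```text
t: 14.55
position: [0.4369, 0.3349, 0.1809]
eef_rot: [[-0.999, -0.045, 0.011], [-0.045, 0.999, -0.004], [-0.011, -0.005, -1.0]]
ft_force: [0.1, -0.9, -0.2]
finger_gap: 0.0884
scene tare 57 0.043987160084330144
scene pow 14 0.04371881245253309
wrist tare 233 0.04296539460480976
wrist pow 32 0.04312580264251877
top tare 44 0.04246565125822008
top pow 12 0.04124585455735609
```

View pics/scene10.png

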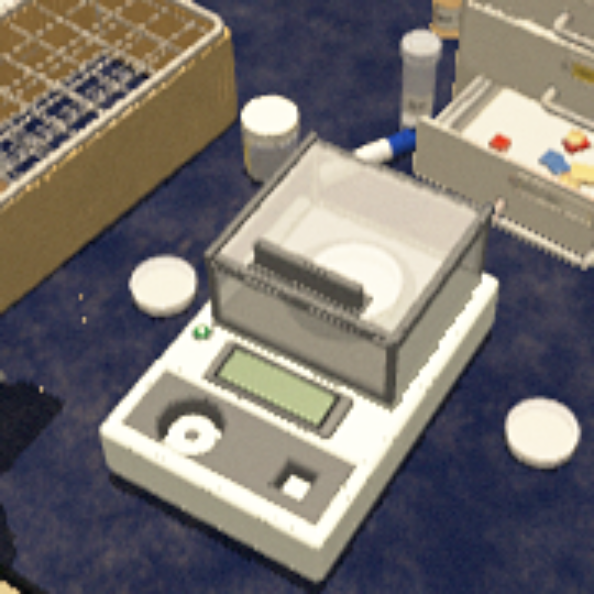

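View pics/top10.png

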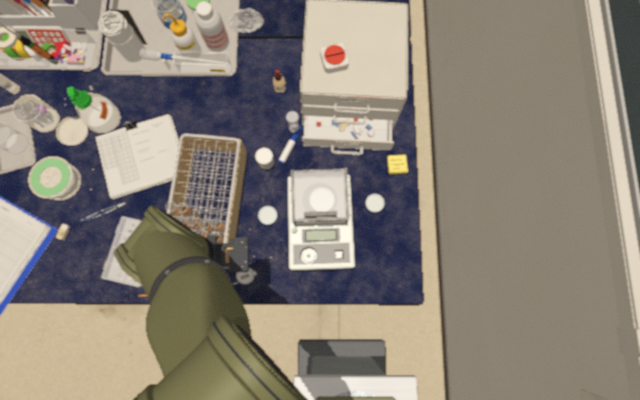

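```bash
python3 -c "
from bench import bot
print(bot.finish_job())"
```

```text
the job is handed in; nothing more can be done
None
```

The draught shield lid is pushed shut, and the tare key was then pressed fully down and let back up. I handed the job in at about 14.7 s; it reports no verdict.

- **Lid:** I pushed the rib with the shut fingers until the lid met its stop. The force rose from about 1.7 N to 8.5 N and the tool stopped moving. The rib then measured at x ≈ 0.555 m from the top camera, against about 0.5535 m expected when shut. The wrist camera gave about 0.550 m, but only a rough reading.
- **Tare key:** I pressed it with one open finger, with the other finger clear beside the housing. The key touched at about 1.5 N and went down about 4–5 mm until it bottomed. The force there was 15–21 N, well above the 4.2 N needed, so the press was firmer than intended.
- **Last checks:**
  - After release, all three cameras put the tare cap at 42.5–44 mm, so it is back up.
  - The power key is also up, at 41–44 mm.
  - The dish and the jar look undisturbed in the final pictures, and so do the sticky notes. The arm partly hides the tally counter in the last top view, so I could not check that one as closely.
  - The gripper is clear, with the force near zero.

**Disagreement found:** the fingertips sit about 28 mm above the reported tool point. My first lid push therefore passed over the rib without touching anything. I measured the offset in the depth images and corrected for it.

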